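# Seat the matching trimming bat on the wheel pins

## Robot

A 7-joint arm with a two-finger parallel gripper is mounted at the origin on the work surface. World frame = base frame: x ahead of the robot, y to its left, z up, the work surface at z = 0. Lengths are in mm, angles in rad, forces in N, time in s.
With the tool pointing down it reaches from about 400 to 850 mm from the base axis. Payload 10.4 kg.
Tool frame: the origin (TCP) lies at the centre of the arm's flange, where the gripper is bolted on; the fingertips stand 182 mm ahead of it and the grasp point (between the pads) lies 164 mm ahead of it (env.nose_length is the distance from the TCP to the fingertips, in mm); z points along the fingers, y is the line along which they close (so a half turn about z gives the same grasp; the last joint's range is limited). The gripper opens to 87 mm and grips with 3 to 60 N. Pads are 19 mm wide; open, the fingers measure 117 mm over their backs; the gripper's body (75 mm by 190 mm) begins 51 mm behind the grasp point.
Start: joints at [1.211, 0.332, -0.065, 1.46, 0.022, 1.35, -0.088], TCP at [206.557, -589.887, 404.776] pointing down, gripper open.
Joint ranges: [-2.6, 2.6], [-0.5, 2.12], [-1.47, 1.34], [0.16, 2.42], [-1.27, 4.41], [0.06, 2.06], [-2.6, 2.6]. Speed limits (rad/s): [2.22, 2.22, 2.79, 2.79, 3.14, 3.14, 3.14].

## Interface

Orientations are given as a rotation vector (axis times angle).
In Python, from cell import env, viewer gives the robot as it stands.
- The arm moves only by the tool move_arm, never from a script. Its argument "commands" is a list of rows, each a list of 3 entries, a list of its own where there are three numbers: the closure, from -1 (fully open) to 1 (shut), then the shift along the tool's x, y, z in m, then the turn about the tool's z in rad. In form: [[gripper, [x, y, z], twist], ...]. A call has exactly 5 rows; each row is the pose to reach, as a shift and turn from the pose commanded when the call began, along the tool's axes at that moment; what a row does not reach only later rows make up. A row lasts 1/8 s, in which the tool goes at most 62.5 mm and 10.7 degrees, less where a joint would pass 70% of its speed; a pose out of reach is approached as far as the arm can. A call with a gripper value outside its range is refused whole. The fingers move at their own pace and stop on an object; the grip force is fixed at half the most. Time passes only in rows, so rows that repeat a pose let the fingers close, or fill a call up. It gives the time, the measured TCP pose, the force, the opening and the grip force at its end, in the units of the state.
- env.get_obs(): the state, without advancing time (a new reading comes with each control period).
- viewer.snapshot(name): name is "scene" or "top" or "wrist"; returns (picture, depth): 400x640x3 uint8, blue, green, red; 400x640 float32, mm along the optical axis (not along the pixel's ray), 0 where there is no reading.
- viewer.camera_params(name): a dict with "intrinsics" (3x3 intrinsics, pixels), "k1" (the pictures are not rectified: a ray, as slopes to the right and down, at radius r is drawn at 1 + k1 r^2 times it, then the intrinsics apply), "origin" and "orientation" of the camera in the world. Camera axes: x right, y up, looking along -z (the intrinsics and any distortion apply to the point x, -y, -z); pixel columns grow to the right and rows downward; lengths in mm; the calibration is good to about 2 mm. A picture is of the moment at which its call begins: read the wrist's pose just before it. camera_params takes no time and is no camera call; for the wrist camera it gives the pose at the moment of the call.
- env.close_job(): hands the job in; it is judged then, once.
The state is a dict: "t": time; "joint_pos": joint angles; "joint_vel": joint speeds; "tau": joint torques, N m; "position": TCP position; "orientation": TCP orientation; "force": force on the tool from outside, world axes, zero at the start; "ft_torque": the same for the moment, N m; "gripper_width": opening from 0.0 (shut) to 1.0 (fully open); "grip_force": force on a finger pad.
Only numpy, scipy, OpenCV 4.12 (cv2) and the standard library are available. Lean on these libraries where they do the work, as an engineer would, in place of code of your own. Each camera call takes 0.05 s, during which the arm holds its last target. There are 200 camera calls.

## Task

Of the two wooden trimming bats on the bench, take the one whose pair of holes is spaced like the two pins on the braked wheel, and set it on the wheel head with both pins in its holes, pressing gently and feeling for the pins by turning it. Keep hold of it until it lies fully home, flat on the head, then let go. Leave the other bat and the pots where they stand.

Things in the scene. Friction and masses are not known exactly. Their poses are not given: they have to be found in the camera images.
- wide_bat: The matching bat: octagonal plywood board, 150 mm across flats, 14 mm thick, on its middle a solid upright clay plug 50 mm in diameter, 60 mm tall (the grip; 58 mm collar at its lowest 5 mm). 0.45 kg. Two 13 mm through holes on its y axis, 58 mm either side of the centre, near two facing edges. Origin: centre of the underside, z up. Half a turn is the same.
- narrow_bat: The bat that does not fit: same board and plug, but its two 13 mm holes on its y axis are only 40 mm either side of the centre (80 mm apart). Origin: centre of the underside. Which bat stands left and which right varies.
- wheel_top (a point): Centre of the flat upper face of the round wheel head, on its axis, 75 mm above the bench. Two steel pins, 10 mm diameter, 12 mm tall, bevelled tips, stand on the head 58 mm either side of the centre. The axes given here belong to the fixed foot: the head is braked at an angle that is not measured, the line through the pins lying anywhere within 0.7 rad either side of its y axis.
- tagine: Fired clay, stands on the bench, to be left alone. Origin: centre of its underside. Small conical lidded dish, 92 mm diameter, 106 mm tall, beyond the wheel.
- bowl: Fired clay, stands on the bench, to be left alone. Origin: centre of its underside. Small bowl, 100 mm diameter, 50 mm tall, beyond the wheel to the robot's right.
- vase: Fired clay, stands on the bench, to be left alone. Origin: centre of its underside. Waisted vase, 72 mm diameter, 115 mm tall, beyond the wheel to the robot's left.
- wheel: The fixed wheel with all it carries: grey foot 170 mm in diameter, metal head 180 mm in diameter and 20 mm thick, two pins. The brake holds the head against up to 3 N m. Origin: centre of the foot's underside on the bench, 75 mm straight below wheel_top, same axes: x points away from the short brake bar at the foot, z up.

How it is judged:
By the outcome, as a careful person would: the job done as asked, in the order asked, and still so for the second after the job is handed in, with the robot touching nothing.
It also fails if it takes over 64 s, if anything falls off the work surface, if the arm or the gripper's body presses on something with over 40 N, if the wrist force passes 120 N, or if a joint passes its speed limit or range.

## Working session

There is one attempt and no reset: what is moved stays moved. The work goes in short steps, Python scripts to look and compute and a tool call to move; the robot and the scene stay as the last step left them, time stands still between calls to the robot, and variables do not carry over. Pictures are saved under pics/ and viewed, at most 10 in all, crops included, and the job is handed in when it is done.

Besides the shell and the picture viewer there is one more tool, called after ">>>" as name(argument=value, ...) on one line, values as JSON. move_arm: Moves the arm, as the interface text tells. Its arguments: {"type":"object","properties":{"commands":{"type":"array"}},"required":["commands"]}

```bash
ls; mkdir -p pics; cat > h.py <<'E'
import numpy as np, cv2
from scipy.spatial.transform import Rotation as R
from cell import env, viewer
def cam(n):
    p=viewer.camera_params(n); o=np.array(p["orientation"],float)
    Rm=o if o.shape==(3,3) else R.from_rotvec(o).as_matrix()
    return np.array(p["intrinsics"],float),float(p["k1"]),np.array(p["origin"],float),Rm
def ray(c,u,v):
    K,k1,o,Rm=c
    k=np.array([k1,0,0,0.]); q=cv2.undistortPoints(np.array([[[u,v]]],float),K,k,None,None)[0,0]
    return Rm@np.array([q[0],-q[1],-1.0])
def at_depth(c,u,v,d): return c[2]+ray(c,u,v)*d
def at_z(c,u,v,z):
    r=ray(c,u,v); return c[2]+r*(z-c[2][2])/r[2]
def tri(c1,p1,c2,p2):
    a=ray(c1,*p1);b=ray(c2,*p2);s=np.linalg.lstsq(np.array([a,-b]).T,c2[2]-c1[2],rcond=None)[0]
    A=c1[2]+a*s[0];B=c2[2]+b*s[1];return (A+B)/2,np.linalg.norm(A-B)
E
python3 - <<'E'
from h import *
print(env.get_obs())
for n in("top","scene"):
    print(n,viewer.camera_params(n))
    p,d=viewer.snapshot(n);cv2.imwrite(f"pics/{n}0.png",p);np.save(f"{n}0d.npy",d)
E
```

```text
pics
{'t': 0.0, 'joint_pos': array([ 1.21140601,  0.3328857 , -0.06471129,  1.46095501,  0.02161687,
        1.34991158, -0.08850861]), 'joint_vel': array([ 7.88461375e-04,  9.76641188e-05, -1.76820869e-03, -1.76881198e-04,
        2.49525498e-03,  1.52659145e-03, -2.65462738e-04]), 'tau': array([ 6.24523750e-05, -6.23236442e+01,  2.48649978e-02, -3.89894807e+01,
       -6.12189132e-02,  3.96404858e-02,  1.31968795e-04]), 'position': array([ 206.50179048, -589.75928297,  403.93861887]), 'orientation': array([-3.09574110e+00, -5.26334993e-01,  5.10630845e-04]), 'force': array([ 0.65083855, -0.31680893, -0.23817159]), 'ft_torque': array([-0.0046582 ,  0.05205789,  0.04481652]), 'grip_force': 0.0, 'gripper_width': 0.9998082946774154}
top {'intrinsics': array([[434.47226947,   0.        , 321.36743981],
       [  0.        , 434.47226947, 199.84765022],
       [  0.        ,   0.        ,   1.        ]]), 'k1': -0.048514738769840374, 'origin': array([ 496.64267776,  -12.08912105, 1060.61226643]), 'orientation': array([ 0.09596652, -0.09860635, -1.59257096])}
scene {'intrinsics': array([[513.76902835,   0.        , 320.53654352],
       [  0.        , 513.76902835, 192.39935236],
       [  0.        ,   0.        ,   1.        ]]), 'k1': 0.053314801871253516, 'origin': array([1151.86405667,  900.45764831,  921.90937233]), 'orientation': array([0.31247409, 1.12485043, 2.37970808])}
```

View pics/top0.png

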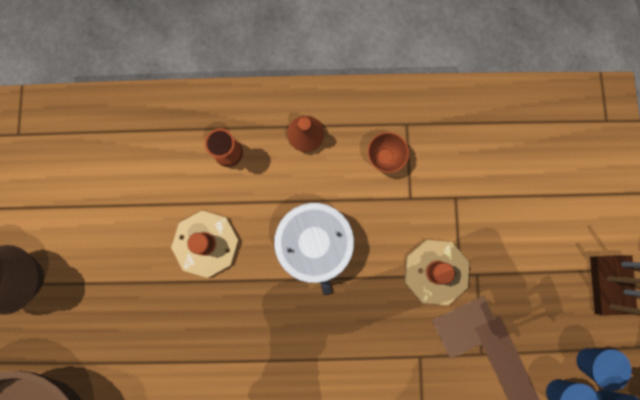

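View pics/scene0.png

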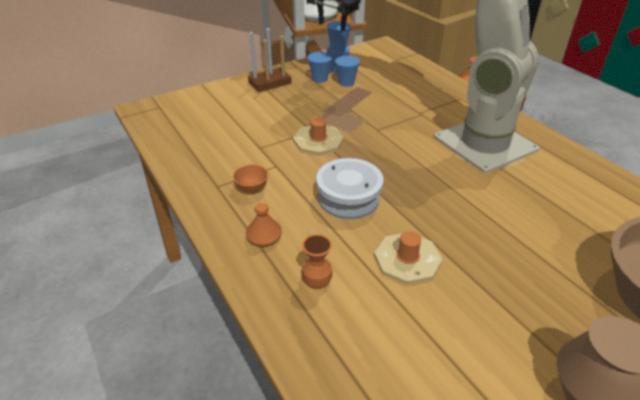

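The top view shows the wheel at (314,243) with pins at about (290,250) and (339,234). The left bat at (205,244) has holes at (181,237) and (227,250), about 48 px apart, which is about 116 mm, so this is the wide bat. The right bat's hole at (420,271) is about 17 px from its centre, so it is the narrow one.

```bash
python3 - <<'E'
from h import *
c=cam("top");d=np.load("top0d.npy")
for n,(u,v),z in [("h1",(181,237),14),("h2",(227,250),14),("p1",(290,250),87),("p2",(339,234),87),("plug",(198,243),74),("nh",(420,271),14),("brake",(327,288),30)]:
    print(n,at_z(c,u,v,z).round(1),at_depth(c,u,v,d[v,u]).round(1))
# plug tops from depth: cloud
uu,vv=np.meshgrid(np.arange(160,500),np.arange(90,320))
P=np.array([at_depth(c,u,v,d[v,u]) for u,v in zip(uu.ravel(),vv.ravel())])
u=uu.ravel()
for n,m in [("Lplug",(u<245)&(vv.ravel()>205)&(P[:,2]>65)),("Rplug",(u>395)&(vv.ravel()>205)&(P[:,2]>65)),("wheel",(u>260)&(u<370)&(vv.ravel()>195)&(P[:,2]>60)),("Lboard",(u<245)&(vv.ravel()>205)&(P[:,2]>8)&(P[:,2]<22)),("vase",(u<245)&(vv.ravel()<175)&(P[:,2]>60)),("tag",(u>280)&(u<335)&(vv.ravel()<170)&(P[:,2]>20)),("bowl",(u>360)&(u<415)&(vv.ravel()<180)&(P[:,2]>20))]:
    Q=P[m];print(n,len(Q),np.median(Q,0).round(1),((Q.max(0)+Q.min(0))/2).round(1),np.ptp(Q,axis=0).round(1))
o=env.get_obs();print(R.from_rotvec(o["orientation"]).as_matrix().round(3),cam("wrist"))
E
```

```text
h1 [544.3 325.6  14. ] [545.  331.   -2.6]
h2 [510.7 213.9  14. ] [510.9 217.1  -0.9]
p1 [506.5  57.4  87. ] [506.5  57.3  88.3]
p2 [539.5 -52.8  87. ] [539.5 -52.7  88.1]
plug [527.1 267.1  74. ] [527.1 267.1  74.2]
nh [ 449.7 -246.8   14. ] [ 4.49e+02 -2.50e+02 -2.00e-01]
brake [416.7 -23.5  30. ] [415.4 -23.7  12.2]
Lplug 412 [525.2 265.2  74.4] [524.4 139.3 562.8] [ 55.6 302.9 995.6]
Rplug 434 [ 448.3 -284.    73.2] [ 459.  -162.2  563. ] [ 75.3 300.1 995.2]
wheel 4974 [522.3   3.4  75.3] [524.4   3.7 565.1] [177.  177.1 991. ]
Lboard 2708 [525.6 263.5  14.3] [528.3 269.4  15. ] [161.2 159.3  13.9]
vase 715 [746.3 209.1 115.9] [638.6 116.4 560.3] [ 284.   256.9 1000.5]
tag 1047 [780.3  17.8  46.2] [665.6  20.7 540.9] [ 337.8   88.8 1039.4]
bowl 725 [ 746.8 -186.4   37.9] [ 639.7 -118.7  540.3] [ 286.1  213.3 1040.5]
[[ 0.944  0.33  -0.   ]
 [ 0.33  -0.944  0.001]
 [-0.    -0.001 -1.   ]] (array([[324.0527409 ,   0.        , 318.69480092],
       [  0.        , 324.0527409 , 196.92433835],
       [  0.        ,   0.        ,   1.        ]]), -0.007963540761382497, array([ 277.06403149, -564.13578833,  384.55671863]), array([[ 3.30338530e-01,  9.08272936e-01,  2.56742537e-01],
       [-9.43862185e-01,  3.18111679e-01,  8.90456945e-02],
       [-7.95005303e-04, -2.71744796e-01,  9.62369022e-01]]))
```

The depth readings agree with the stated heights (wheel head 75, plug tops 74, board 14). Bat centre is about (527.5, 269.7), pin centre about (523, 2.3), and the bat needs about +0.58 rad of turn. Next I move over the wheel area.

>>> move_arm(commands=[[-1,[0.038,-0.039,0],0],[-1,[0.076,-0.078,0],0],[-1,[0.114,-0.117,0],0],[-1,[0.152,-0.156,0],0],[-1,[0.19,-0.195,0],0]])

```text
t: 0.72
position: [321.9, -341.3, 404.5]
orientation: [-3.097, -0.527, 0.0]
force: [1.0, -0.0, 0.7]
gripper_width: 0.997
grip_force: 0.0
```

>>> move_arm(commands=[[-1,[0.041,-0.042,0],-0.18],[-1,[0.082,-0.084,0],-0.36],[-1,[0.123,-0.126,0],-0.54],[-1,[0.164,-0.168,0],-0.72],[-1,[0.205,-0.21,0],-0.9]])

```text
t: 1.35
position: [445.8, -75.3, 404.8]
orientation: [2.554, 1.828, -0.0]
force: [1.0, 0.4, 0.6]
gripper_width: 0.999
grip_force: 0.0
```

```bash
python3 - <<'E'
from h import *
o=env.get_obs();print(o["t"],o["position"],R.from_rotvec(o["orientation"]).as_matrix().round(3),o["joint_pos"])
E
```

```text
1.35 [445.82637198 -75.28022571 404.75032116] [[ 0.322  0.947  0.   ]
 [ 0.947 -0.322 -0.001]
 [-0.     0.    -1.   ]] [ 0.65837552 -0.02495559 -0.57524112  1.86567113 -0.0135954   1.29660853
 -0.24131282]
```

>>> move_arm(commands=[[-1,[0.05,0.003,0],-0.036],[-1,[0.1,0.005,0],-0.036],[-1,[0.14,0.008,0],-0.036],[-1,[0.14,0.008,0],-0.036],[-1,[0.14,0.008,0],-0.036]])

```text
t: 1.98
position: [498.9, 52.0, 404.4]
orientation: [-2.527, -1.867, 0.001]
force: [0.1, -0.5, 0.5]
gripper_width: 1.0
grip_force: 0.0
```

```bash
python3 - <<'E'
from h import *
o=env.get_obs();print(o["t"],o["position"],R.from_rotvec(o["orientation"]).as_matrix().round(4)[:2,0])
c=cam("wrist");p,d=viewer.snapshot("wrist");cv2.imwrite("pics/w1.png",p);np.savez("w1",d=d,K=c[0],k=c[1],o=c[2],R=c[3])
E
```

```text
1.975 [498.85914212  51.98000849 404.36976739] [0.2938 0.9559]
```

>>> move_arm(commands=[[-1,[0.05,0.003,0],0],[-1,[0.1,0.005,0],0],[-1,[0.12,0.006,0],0],[-1,[0.12,0.006,0],0],[-1,[0.12,0.006,0],0]])

```text
t: 2.65
position: [540.0, 163.7, 404.6]
orientation: [2.528, 1.864, -0.001]
force: [0.2, 0.2, 0.4]
gripper_width: 1.001
grip_force: 0.0
```

```bash
python3 - <<'E'
from h import *
o=env.get_obs();print(o["t"],o["position"],R.from_rotvec(o["orientation"]).as_matrix().round(4)[:2,0])
c=cam("wrist");p,d=viewer.snapshot("wrist");cv2.imwrite("pics/w2.png",p);np.savez("w2",d=d,K=c[0],k=c[1],o=c[2],R=c[3])
E
```

```text
2.65 [540.02930196 163.71192837 404.58846242] [0.2956 0.9553]
```

View pics/w1.png

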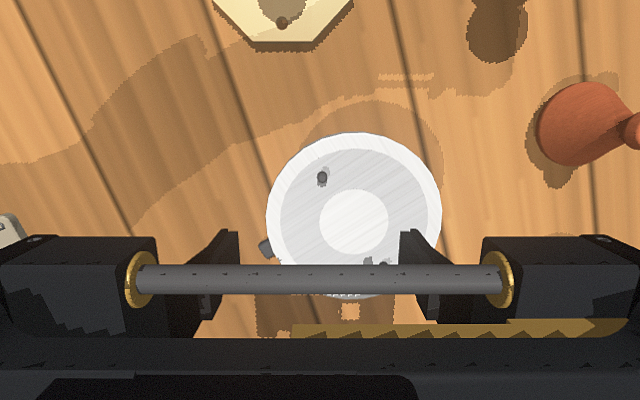

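View pics/w2.png

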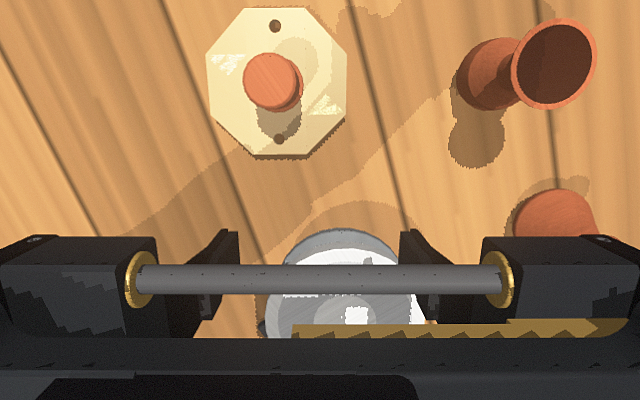

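In w1 a pin shows at about (322,176) and the near hole of the wide bat at (282,23). In w2 the bat's holes are at (275,26) and (279,139), with the plug top at about (271,81).

```bash
python3 - <<'E'
from h import *
L=lambda n:(lambda f:((f["K"],float(f["k"]),f["o"],f["R"]),f["d"]))(np.load(n+".npz"))
c1,d1=L("w1");c2,d2=L("w2")
a=at_z(c2,275,26,14);b=at_z(c2,279,139,14);print("holes",a,b,np.linalg.norm(a-b),(a+b)/2,np.arctan2(*(a-b)[[1,0]]))
print("tri hole",tri(c1,(282,23),c2,(279,139)))
# plug top from depth
def cloud(c,d,u0,u1,v0,v1):
    return np.array([at_depth(c,u,v,d[v,u]) for v in range(v0,v1) for u in range(u0,u1) if d[v,u]>0])
P=cloud(c2,d2,230,320,40,125);Q=P[(P[:,2]>68)&(P[:,2]<80)];print("plug",len(Q),((Q.max(0)+Q.min(0))/2).round(1),np.ptp(Q,axis=0).round(1),np.median(Q,0).round(1))
P=cloud(c1,d1,255,450,120,240)
Q=P[(P[:,2]>81)&(P[:,2]<95)];print("pin",len(Q),Q.mean(0),np.ptp(Q,axis=0))
Q=P[(P[:,2]>70)&(P[:,2]<80)];
# circle fit on rim: use hull in xy
h=cv2.convexHull(Q[:,:2].astype(np.float32))[:,0];A=np.c_[2*h,np.ones(len(h))];s=np.linalg.lstsq(A,(h**2).sum(1),rcond=None)[0];print("wheel",s[:2],np.sqrt(s[2]+s[0]**2+s[1]**2),np.median(Q[:,2]))
print("pin by z",at_z(c1,321,174,87),at_z(c1,322,181,76))
p=cv2.imread("pics/w1.png");cr=p[150:210,290:360];
t=cv2.imread("pics/top0.png")[190:300,160:370];
cv2.imwrite("pics/crop.png",np.vstack([cv2.resize(cr,(700,300)),cv2.resize(t,(560,293))[:, :].copy() if 0 else cv2.copyMakeBorder(cv2.resize(t,(560,293)),0,0,0,140,0)]))
E
```

```text
holes [542.55215454 324.60420057  14.        ] [508.55154073 213.60520449  14.        ] 116.08970182658194 [525.55184763 269.10470253  14.        ] 1.2735564307492506
tri hole (array([508.64130596, 213.61405729,  14.36726114]), np.float64(0.07665726822662142))
plug 2413 [525.  269.5  72.6] [49.7 48.6  8.9] [525.7 269.5  74.4]
pin 92 [504.44590138  61.37851702  86.3343249 ] [9.4357845  9.64107838 7.63277156]
wheel [522.89894473  12.42214124] 84.14786534269174 75.67250172712946
pin by z [504.74210893  64.17970962  87.        ] [503.03219218  55.02136138  76.        ]
```

View pics/crop.png

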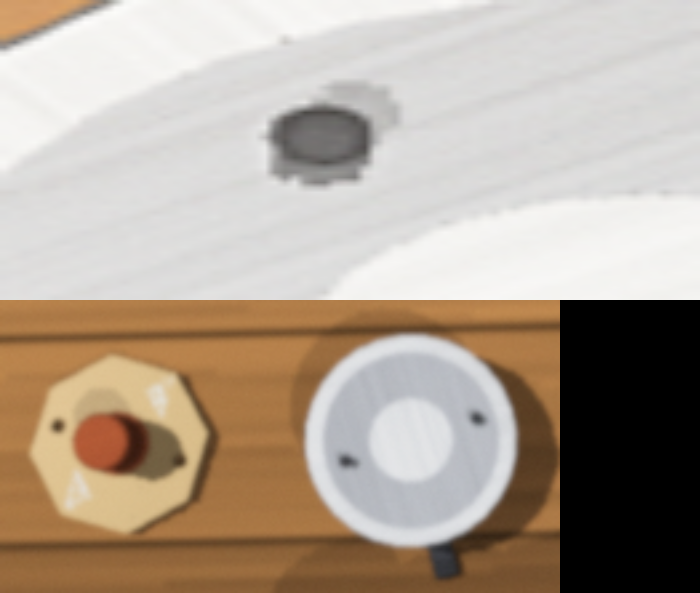

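The crop puts the visible pin top at about (322.2,176.6) in w1. The far pin is hidden behind the gripper rod, so I take one more view with both pins clear.

>>> move_arm(commands=[[-1,[-0.06,-0.002,0],0],[-1,[-0.12,-0.004,0],0],[-1,[-0.175,-0.006,0],0],[-1,[-0.22,-0.006,0],0],[-1,[-0.22,-0.006,0],0]])

```text
t: 3.32
position: [468.2, -47.7, 405.0]
orientation: [2.533, 1.855, -0.002]
force: [1.0, 1.2, -0.5]
gripper_width: 1.0
grip_force: 0.0
```

```bash
python3 - <<'E'
from h import *
o=env.get_obs();print(o["t"],o["position"],R.from_rotvec(o["orientation"]).as_matrix().round(4)[:2,0])
c=cam("wrist");p,d=viewer.snapshot("wrist");cv2.imwrite("pics/w3.png",p);np.savez("w3",d=d,K=c[0],k=c[1],o=c[2],R=c[3])
P=np.array([list(at_depth(c,u,v,d[v,u]))+[u,v] for v in range(20,230) for u in range(240,460) if d[v,u]>0])
Q=P[(P[:,2]>70)&(P[:,2]<80)]
h=cv2.convexHull(Q[:,:2].astype(np.float32))[:,0];A=np.c_[2*h,np.ones(len(h))];s=np.linalg.lstsq(A,(h**2).sum(1),rcond=None)[0];print("wheel",s[:2],np.sqrt(s[2]+s[0]**2+s[1]**2),np.median(Q[:,2]))
T=P[(P[:,2]>84)&(P[:,2]<92)&(np.hypot(P[:,0]-s[0],P[:,1]-s[1])<80)]
for m in (T[:,1]>s[1],T[:,1]<=s[1]):print("pin",m.sum(),T[m].mean(0).round(1),np.ptp(T[m],axis=0).round(1))
cv2.imwrite("pics/w3c.png",cv2.resize(p[30:230,240:460],None,fx=3,fy=3))
E
```

```text
3.325 [468.23336223 -47.7032675  404.958511  ] [0.3017 0.9534]
wheel [520.79977139   4.72649793] 89.08560499264092 75.69669981884502
pin 111 [504.   59.9  86.9 320.2  58.6] [ 9.4  9.9  5.2 10.  11. ]
pin 89 [537.5 -49.8  86.8 389.7 167.5] [ 9.5  9.5  5.3 10.   9. ]
```

View pics/w3c.png

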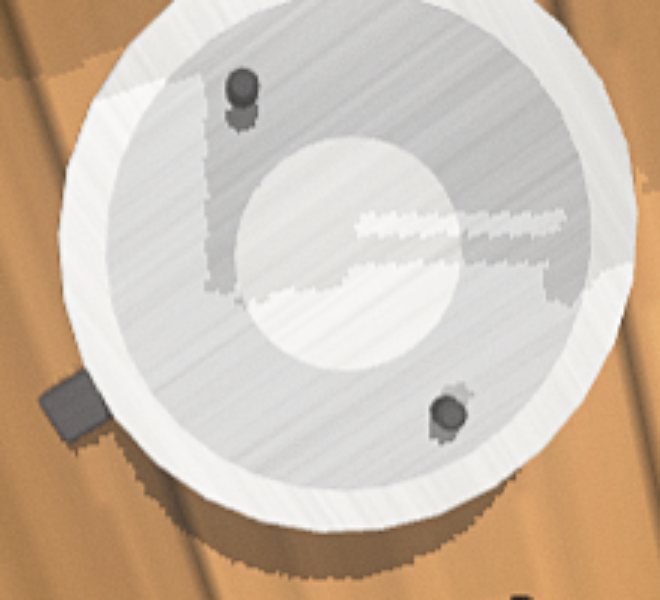

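Both pin tops come out at about (504.0, 59.9) and (537.5, −49.8), with centre (520.8, 5.0), angle 1.867 and the wheel rim fit in agreement. Now back to the bat.

>>> move_arm(commands=[[-1,[0.06,-0.008,0],0],[-1,[0.12,-0.016,0],0],[-1,[0.18,-0.024,0],0],[-1,[0.24,-0.031,0],0],[-1,[0.3,-0.039,0],0]])

```text
t: 4.0
position: [520.4, 257.5, 405.0]
orientation: [2.527, 1.867, 0.001]
force: [1.2, -0.2, 0.7]
gripper_width: 0.996
grip_force: 0.0
```

>>> move_arm(commands=[[-1,[0.019,-0.002,0.04],0],[-1,[0.019,-0.002,0.08],0],[-1,[0.019,-0.002,0.11],0],[-1,[0.019,-0.002,0.11],0],[-1,[0.019,-0.002,0.11],0]])

```text
t: 4.62
position: [524.2, 274.5, 296.2]
orientation: [-2.526, -1.867, -0.003]
force: [0.1, -0.7, 0.1]
gripper_width: 0.997
grip_force: 0.0
```

```bash
cat > st.py <<'E'
from h import *
import sys
o=env.get_obs();m=R.from_rotvec(o["orientation"]).as_matrix()
print(o["t"],o["position"].round(1),"yaw",np.arctan2(m[1,0],m[0,0]).round(4),"F",o["force"].round(1),"M",o["ft_torque"].round(2),"w",o["gripper_width"],o["grip_force"],"q",o["joint_pos"].round(2))
if len(sys.argv)>2:
    d=np.array([float(sys.argv[1]),float(sys.argv[2])])-o["position"][:2]; print("tool dx,dy mm",(m[:2,:2].T@d).round(1))
E
python3 st.py 525.4 269.3
```

```text
4.625 [524.2 274.5 296.2] yaw 1.2731 F [ 0.1 -0.7  0.1] M [-0.   -0.03  0.05] w 0.9970147405198191 0.0 q [ 0.1   0.47 -0.83  1.65  0.37  1.18 -1.12]
tool dx,dy mm [-4.7  2.6]
```

>>> move_arm(commands=[[-1,[-0.0047,0.0026,0.03],0],[-1,[-0.0047,0.0026,0.06],0],[-1,[-0.0047,0.0026,0.084],0],[-1,[-0.0047,0.0026,0.084],0],[-1,[-0.0047,0.0026,0.084],0]])

```text
t: 5.25
position: [525.8, 269.2, 212.7]
orientation: [2.526, 1.867, 0.004]
force: [-0.5, -0.1, 0.1]
gripper_width: 0.997
grip_force: 0.0
```

>>> move_arm(commands=[[1,[0,0,0],0],[1,[0,0,0],0],[1,[0,0,0],0],[1,[0,0,0],0],[1,[0,0,0],0]])

```text
t: 5.88
position: [525.1, 268.7, 210.7]
orientation: [2.527, 1.867, -0.0]
force: [-0.4, -1.0, 1.3]
gripper_width: 0.567
grip_force: 30.0
```

```bash
python3 st.py 525.4 269.3
```

```text
5.875 [525.1 268.7 210.7] yaw 1.2729 F [-0.4 -1.   1.3] M [-0.05  0.1  -0.06] w 0.5672476400563701 30.000161135103554 q [ 0.06  0.57 -0.78  1.72  0.45  1.04 -1.17]
tool dx,dy mm [0.7 0.1]
```

>>> move_arm(commands=[[1,[0,0,-0.02],0],[1,[0,0,-0.05],0],[1,[0,0,-0.08],0],[1,[0,0,-0.11],0],[1,[0,0,-0.11],0]])

```text
t: 6.5
position: [525.5, 269.2, 323.4]
orientation: [2.526, 1.867, 0.006]
force: [0.2, -0.5, -6.3]
gripper_width: 0.568
grip_force: 30.0
```

```bash
python3 - <<'E'
exec(open("st.py").read().split("if len")[0])
c=cam("wrist");p,d=viewer.snapshot("wrist");cv2.imwrite("pics/w4.png",p)
d=np.array([520.8,5.0])-o["position"][:2];print((m[:2,:2].T@d).round(1))
np.savez("w4",K=c[0],k=c[1],o=c[2],R=c[3])
E
```

```text
6.5 [525.5 269.2 323.4] yaw 1.2729 F [ 0.2 -0.5 -6.3] M [ 0.01 -0.07  0.01] w 0.5676070707080698 29.999781078658998 q [ 0.12  0.44 -0.85  1.63  0.35  1.23 -1.1 ]
[-253.9   73.1]
```

View pics/w4.png

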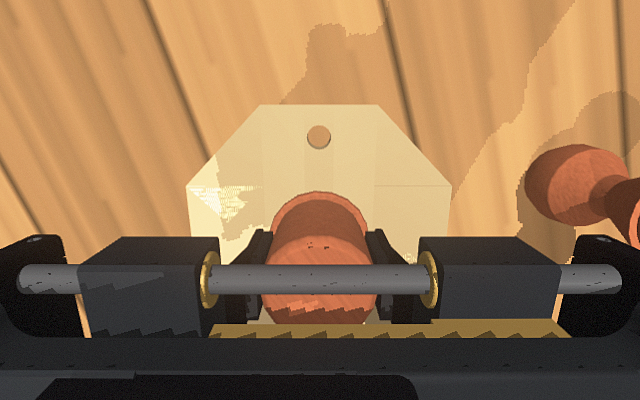

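The bat is held level, with its hole at (319,136), in line with the tool's x axis. Now I carry it to the wheel.

>>> move_arm(commands=[[1,[-0.02,0.006,0],0],[1,[-0.06,0.017,0],-0.08],[1,[-0.105,0.03,0],-0.18],[1,[-0.15,0.043,0],-0.29],[1,[-0.195,0.056,0],-0.4]])

```text
t: 7.18
position: [520.7, 64.0, 319.2]
orientation: [-2.1, -2.334, 0.003]
force: [1.1, 0.0, -6.2]
gripper_width: 0.57
grip_force: 30.0
```

```bash
python3 st.py 520.8 5
```

```text
7.175 [520.7  64.  319.2] yaw 1.6764 F [ 1.1  0.  -6.2] M [-0.06 -0.21  0.03] w 0.570181657302108 29.999961925204843 q [ 0.57  0.3  -0.9   1.8   0.25  1.17 -0.3 ]
tool dx,dy mm [-58.7  -6.1]
```

>>> move_arm(commands=[[1,[-0.03,-0.003,0],-0.1],[1,[-0.05,-0.005,0],-0.19],[1,[-0.0587,-0.006,0],-0.19],[1,[-0.0587,-0.006,0],-0.19],[1,[-0.0587,-0.006,0],-0.19]])

```text
t: 7.8
position: [521.3, 8.0, 320.5]
orientation: [-1.874, -2.521, -0.0]
force: [0.3, -0.6, -5.1]
gripper_width: 0.569
grip_force: 30.0
```

```bash
python3 st.py 520.8 5; python3 - <<'E'
from h import *
c=cam("wrist");p,d=viewer.snapshot("wrist");cv2.imwrite("pics/w5.png",cv2.resize(p[60:260,200:460],None,fx=3,fy=3))
E
```

```text
7.8 [521.3   8.  320.5] yaw 1.8633 F [ 0.3 -0.6 -5.1] M [ 0.01 -0.14  0.01] w 0.5686836812613328 29.999841742683202 q [ 0.69  0.29 -0.91  1.8   0.25  1.17  0.  ]
tool dx,dy mm [-2.7 -1.4]
```

View pics/w5.png

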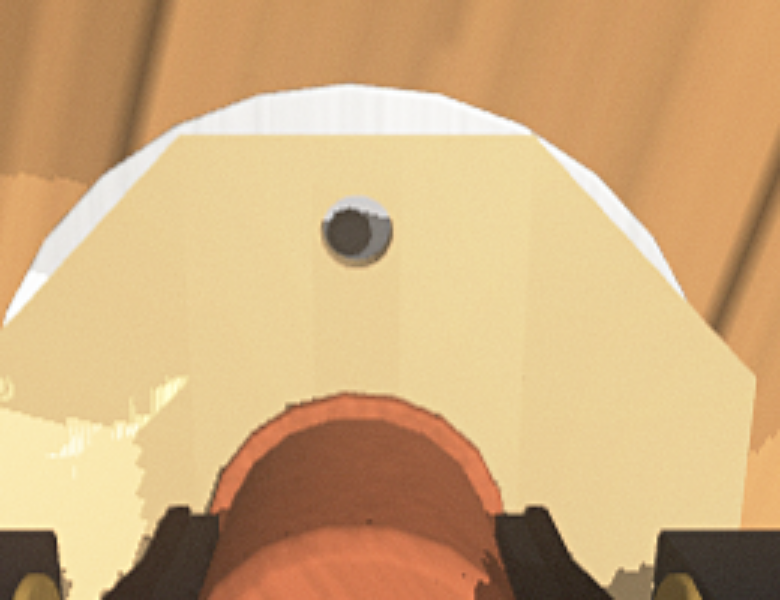

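The pin shows through the hole: pin at about (317,137) and hole centre at about (319,137). Now I compute the residual.

```bash
python3 - <<'E'
exec(open("st.py").read().split("if len")[0])
c=cam("wrist");zb=o["position"][2]-210.7
H=at_z(c,200+357/3,60+231/3,zb+14);P=at_z(c,200+351/3,60+231/3,87)
t=lambda X:(m.T@(X-o["position"])).round(1)
print(zb,H,P,"tool hole",t(H),"pin",t(P))
E
```

```text
7.85 [521.4   8.  320.6] yaw 1.8637 F [-1.3  0.4 -5.3] M [-0.01 -0.16  0.  ] w 0.5709272264379393 29.999630162492394 q [ 0.69  0.29 -0.91  1.8   0.25  1.17  0.  ]
109.93559130927025 [505.27518715  64.5779443  123.93559131] [505.01118624  60.95568719  87.        ] tool hole [ 58.7   0.9 196.7] pin [ 55.3  -0.4 233.7]
```

>>> move_arm(commands=[[1,[-0.0015,-0.0006,0],0],[1,[-0.003,-0.0013,0.005],0],[1,[-0.003,-0.0013,0.011],0],[1,[-0.003,-0.0013,0.017],0],[1,[-0.003,-0.0013,0.019],0]])

```text
t: 8.48
position: [520.9, 3.6, 301.1]
orientation: [-1.874, -2.52, 0.001]
force: [-0.7, -0.2, -5.7]
gripper_width: 0.569
grip_force: 30.0
```

```bash
python3 st.py 520.8 5; python3 - <<'E'
from h import *
c=cam("wrist");p,d=viewer.snapshot("wrist");cv2.imwrite("pics/w6.png",cv2.resize(p[110:170,280:360],None,fx=8,fy=8))
E
```

```text
8.475 [520.9   3.6 301.1] yaw 1.8629 F [-0.7 -0.2 -5.7] M [-0.01 -0.1  -0.03] w 0.5685911502023536 29.999904725700617 q [ 0.69  0.31 -0.9   1.82  0.27  1.13 -0.01]
tool dx,dy mm [1.4 0.3]
```

View pics/w6.png

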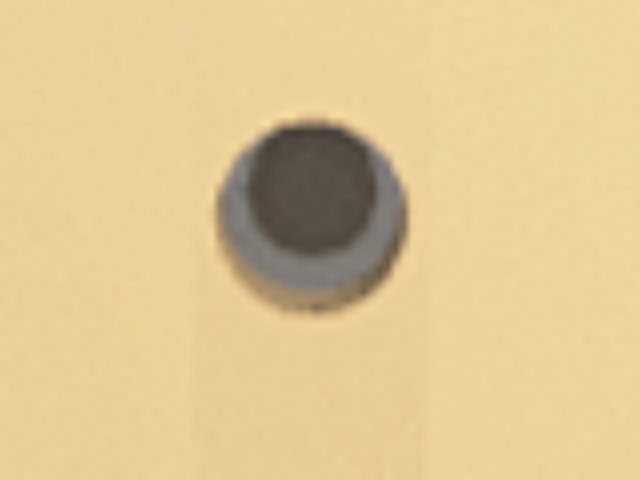

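```bash
python3 - <<'E'
exec(open("st.py").read().split("if len")[0])
c=cam("wrist");zb=o["position"][2]-210.7
H=at_z(c,280+312/8,110+215/8,zb+14);P=at_z(c,280+313/8,110+188/8,87)
t=lambda X:(m.T@(X-o["position"])).round(1)
print(zb,H,P,"tool hole",t(H),"pin",t(P))
E
```

```text
8.525 [520.9   3.5 301.1] yaw 1.8628 F [-0.1 -0.2 -6. ] M [-0.06 -0.11 -0.02] w 0.5701783366676592 29.99984599649906 q [ 0.69  0.31 -0.9   1.82  0.27  1.13 -0.01]
90.42127868098362 [504.75255156  60.13560646 104.42127868] [504.70569741  60.51716653  87.        ] tool hole [ 58.8   0.9 196.7] pin [ 59.2   1.  214.1]
```

>>> move_arm(commands=[[1,[0.0005,0.0001,0.002],0],[1,[0.0005,0.0001,0.004],0],[1,[0.0005,0.0001,0.006],0],[1,[0.0005,0.0001,0.008],0],[1,[0.0005,0.0001,0.008],0]])

```text
t: 9.15
position: [521.0, 4.0, 293.6]
orientation: [-1.875, -2.521, 0.0]
force: [0.9, 0.4, -5.6]
gripper_width: 0.571
grip_force: 30.0
```

```bash
python3 st.py 520.8 5
```

```text
9.15 [521.    4.  293.6] yaw 1.8628 F [ 0.9  0.4 -5.6] M [ 0.01 -0.15  0.01] w 0.5711037537442961 29.99971561599523 q [ 0.68  0.32 -0.89  1.83  0.28  1.12 -0.02]
tool dx,dy mm [1.  0.1]
```

The underside is at about 83, below the pin tips (87), with no contact force, so both pins are in their holes. I continue gently, turning it slightly to feel for the pins.

>>> move_arm(commands=[[1,[0,0,0.002],0.01],[1,[0,0,0.004],-0.01],[1,[0,0,0.0055],0.01],[1,[0,0,0.007],0],[1,[0,0,0.007],0]])

```text
t: 9.78
position: [521.0, 4.1, 286.6]
orientation: [-1.874, -2.521, 0.0]
force: [-0.6, 0.2, -5.4]
gripper_width: 0.568
grip_force: 30.0
```

```bash
python3 st.py 520.8 5
```

```text
9.775 [521.    4.1 286.6] yaw 1.8631 F [-0.6  0.2 -5.4] M [-0.   -0.13 -0.09] w 0.5680076570129724 29.999834729824215 q [ 0.68  0.33 -0.89  1.84  0.29  1.11 -0.02]
tool dx,dy mm [1.  0.1]
```

>>> move_arm(commands=[[1,[0,0,0.0005],0.008],[1,[0,0,0.001],-0.008],[1,[0,0,0.0013],0],[1,[0,0,0.0016],0],[1,[0,0,0.0016],0]])

```text
t: 10.4
position: [521.2, 4.1, 285.7]
orientation: [1.874, 2.521, -0.0]
force: [-3.9, 0.8, 5.1]
gripper_width: 0.568
grip_force: 30.0
```

```bash
python3 st.py 520.8 5
```

```text
10.4 [521.2   4.1 285.7] yaw 1.8628 F [-3.9  0.8  5.1] M [-0.17  0.75  0.07] w 0.5677795259429472 30.000114860013127 q [ 0.68  0.33 -0.89  1.84  0.29  1.1  -0.02]
tool dx,dy mm [ 0.9 -0.1]
```

>>> move_arm(commands=[[1,[0,0,0.0005],0.008],[1,[0,0,0.001],-0.008],[1,[0,0,0.001],0],[1,[0,0,0.001],0],[1,[0,0,0.001],0]])

```text
t: 11.02
position: [521.4, 4.3, 285.6]
orientation: [1.874, 2.52, -0.0]
force: [-7.6, -0.8, 16.9]
gripper_width: 0.571
grip_force: 30.0
```

```bash
python3 st.py 520.8 5; python3 - <<'E'
from h import *
# board flatness from wrist depth
c=cam("wrist");p,d=viewer.snapshot("wrist")
P=np.array([at_depth(c,u,v,d[v,u]) for v in range(100,200,3) for u in range(200,440,3) if d[v,u]>0])
Q=P[(abs(P[:,2]-89)<8)&(np.hypot(P[:,0]-521,P[:,1]-5)<72)]
s=np.linalg.lstsq(np.c_[Q[:,:2]-[521,5],np.ones(len(Q))],Q[:,2],rcond=None)[0];print(len(Q),"slopes",s)
E
```

```text
11.025 [521.4   4.3 285.6] yaw 1.8629 F [-7.6 -0.8 16.9] M [-0.25  1.69  0.2 ] w 0.5710552698891543 30.00150406965986 q [ 0.68  0.33 -0.89  1.84  0.29  1.1  -0.03]
tool dx,dy mm [ 0.9 -0.3]
1793 slopes [ 1.58841946e-03 -1.49039123e-02  8.99979634e+01]
```

Force climbs against a hard stop at an underside height of 75.0, so the bat is home. I ease the pressure, then let go.

>>> move_arm(commands=[[1,[0,0,-0.0008],0],[1,[0,0,-0.0015],0],[-1,[0,0,-0.0015],0],[-1,[0,0,-0.0015],0],[-1,[0,0,-0.0015],0]])

```text
t: 11.7
position: [521.1, 4.1, 285.6]
orientation: [1.875, 2.521, 0.0]
force: [-0.2, -0.1, -0.1]
gripper_width: 0.825
grip_force: 0.0
```

>>> move_arm(commands=[[-1,[0,0,0],0],[-1,[0,0,-0.01],0],[-1,[0,0,-0.04],0],[-1,[0,0,-0.08],0],[-1,[0,0,-0.12],0]])

```text
t: 12.32
position: [520.9, 4.3, 407.6]
orientation: [1.874, 2.521, 0.0]
force: [0.8, 0.3, 0.1]
gripper_width: 1.0
grip_force: 0.0
```

>>> move_arm(commands=[[-1,[-0.04,0,-0.02],0],[-1,[-0.08,0,-0.02],0],[-1,[-0.12,0,-0.02],0],[-1,[-0.12,0,-0.02],0],[-1,[-0.12,0,-0.02],0]])

```text
t: 12.95
position: [555.5, -110.1, 426.1]
orientation: [-1.874, -2.522, -0.001]
force: [-0.6, -0.1, 0.1]
gripper_width: 0.998
grip_force: 0.0
```

```bash
python3 st.py; python3 - <<'E'
from h import *
c=cam("wrist");p,d=viewer.snapshot("wrist");cv2.imwrite("pics/w7.png",p)
P=np.array([at_depth(c,u,v,d[v,u]) for v in range(0,230,2) for u in range(150,500,2) if d[v,u]>0])
r=np.hypot(P[:,0]-521,P[:,1]-5)
Q=P[(abs(P[:,2]-89)<8)&(r<72)&(r>32)]
s=np.linalg.lstsq(np.c_[Q[:,:2]-[521,5],np.ones(len(Q))],Q[:,2],rcond=None)[0];print(len(Q),"board",s)
Q=P[(abs(P[:,2])<8)];s=np.linalg.lstsq(np.c_[Q[:,:2]-[521,5],np.ones(len(Q))],Q[:,2],rcond=None)[0];print(len(Q),"bench",s)
E
```

```text
12.95 [ 555.5 -110.1  426.1] yaw 1.8635 F [-0.6 -0.1  0.1] M [ 0.02 -0.13 -0.03] w 0.9981093184577104 0.0 q [ 0.82  0.3  -0.86  1.55  0.23  1.39  0.24]
3300 board [-1.05440144e-03  6.79655751e-04  8.93230471e+01]
13733 bench [-8.13010427e-04 -3.19740716e-06  5.56052738e-01]
```

View pics/w7.png

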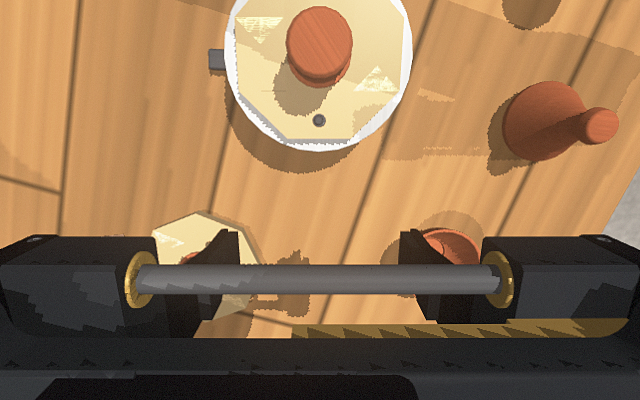

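The bat lies flat on the head, its top at about 89 mm and parallel to the bench. The near pin fills its hole at (319,121), and the other bat and the pots in view haven't moved.

```bash
python3 -c "
from cell import env
print(env.close_job())"
```

```text
the job is handed in; nothing more can be done
None
```

The wide bat is on the wheel head with its pins in the holes, pressed fully home and released; I did not touch the narrow bat or the pots, and the job was handed in at about 13 s.

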